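# Check the spring of a specimen tilt stage

### The arm

A 7-joint arm with a two-finger parallel gripper is mounted at the origin on the work surface. World frame = base frame: x ahead of the robot, y to its left, z up, the work surface at z = 0. Lengths are in mm, angles in rad, forces in N, time in s.
With the tool pointing down it reaches from about 400 to 875 mm from the base axis. Payload 4.4 kg.
Tool frame: the origin (TCP) lies at the very end of the fingers, on their centre line; the grasp point (between the pads) lies 19 mm behind it; z points along the fingers, y is the line along which they close (so a half turn about z gives the same grasp; the last joint's range is limited). The gripper opens to 85 mm and grips with 20 to 120 N. Pads are 22 mm wide; open, the fingers measure 114 mm over their backs; the gripper's body (76 mm by 85 mm) begins 54 mm behind the grasp point. The pads swing forward as they close: fully open they stand 13 mm farther back than shut.
Start: joints at [-1.362, 0.628, 0.038, 1.517, -0.027, 0.996, -0.02], TCP at [176.356, 625.633, 231.313] pointing down, gripper open.
Joint ranges: [-3.06, 3.06], [-0.37, 2.12], [-1.25, 1.32], [0.18, 2.47], [-1.1, 4.24], [0.23, 1.98], [-2.94, 2.94]. Speed limits (rad/s): [2.57, 2.57, 3.14, 3.14, 3.14, 3.14, 3.14].

### API

Orientations are given as [roll, pitch, yaw] about the fixed x, y, z axes, in that order (R = Rz(yaw) Ry(pitch) Rx(roll)).
In Python, from cell import ctrl gives the robot as it stands.
- The arm moves only by the tool step_arm, never from a script. Its argument "series" is a list that holds one entry, the list of rows, each a list of 7 numbers: the turn, a rotation vector about the tool's x, y, z as a fraction of full scale, then the shift along the tool's x, y, z as a fraction of full scale, then the closure, from 0 (fully open) to 1 (shut). In form: [[[ax, ay, az, tx, ty, tz, gripper], ...]]. A call has 1 to 12 rows; each row shifts and turns the commanded pose from where the row before left it, along the tool's axes as they then stand; what a row does not reach is not made up. Full scale, the value 1, is 150 mm for a shift and 45 degrees for a turn. A row lasts 1/10 s, in which the tool goes at most 50 mm and 8.59 degrees, less where a joint would pass 70% of its speed; a pose out of reach is approached as far as the arm can. A call with a number of a shift or a turn outside -1 to 1 is refused whole. A call with a gripper value outside its range is refused whole. The fingers move at their own pace and stop on an object; the grip force is fixed at half the most. Time passes only in rows, so rows that do not move let the fingers close. It gives the time, the measured TCP pose, the force, the opening and the grip force at its end, in the units of the state.
- ctrl.read_state(): the state, without advancing time (a new reading comes with each control period).
- ctrl.get_image(name): name is "scene" or "top"; returns a dict with "img" (384x512x3 uint8, red, green, blue), "fx", "fy", "cx", "cy" (pixels), "dist" ([k1, k2, p1, p2, k3] as OpenCV has them; the pictures are not rectified), "R" (3x3) and "t" (3): a world point X has camera coordinates R X + t. Camera axes: x right, y down, z forward; pixel columns grow to the right and rows downward; lengths in mm; the calibration is good to about 2 mm. A picture is of the moment at which its call begins. There is no depth.
- ctrl.finish_job(): hands the job in; it is judged then, once.
Trained networks look in a picture, given as the dict that the camera call returned (one of the last four; its "shot" number tells which), for a name from the list of things; names that differ only in an ending like _2 or _b are one class to them, and where a whole thing is asked for, a point or a joint stands for the part that bears it (a point fixed in the world has none). Each returns a list of dicts, best first, with "score" (0 to 1); they miss things now and then, are a little off and sometimes report something else, mostly with a low value. They report only what shows in the picture. A call takes as long as a camera call. They do not tell look-alikes from the thing itself.
- ctrl.recognise(picture, thing): "centre" ([column, row] in pixels, amid what is visible of it).
The state is a dict: "clock": time; "qpos": joint angles; "qd": joint speeds; "tau": joint torques, N m; "eef_pos": TCP position; "tool_rot": TCP orientation; "force": force on the tool from outside, world axes, zero at the start; "torque": the same for the moment, N m; "width": finger opening in mm; "gripper_force": force on a finger pad.
Only numpy, scipy, OpenCV 4.12 (cv2) and the standard library are available. Lean on these libraries where they do the work, as an engineer would, in place of code of your own. Each camera call takes 0.05 s, during which the arm holds its last target. There are 200 camera calls.

### The job

Check the spring of the specimen tilt stage: with the fingertips press down its round corner pad until the needle tip stands opposite the black sliding mark, not well past it, keep it there for about a second, then let go so that the needle springs all the way back. Do not touch the needle, do not shift the sliding mark, leave the brass puck standing in its place on the plate, and do not push or lift the jar, the screwdriver or the tray.

Things in the scene. Friction and masses are not known exactly. Their poses are not given: they have to be found in the camera images.
- stage: Tilt stage fixed to the bench: grey base 160 x 250 x 12 mm, above it an aluminium plate (x -87 to 38, y -65 to 95 mm, top 59 mm over the bench) hinged 50 mm up. Origin: on the bench under the hinge line's middle. x points away from the pad's side, y along the hinge line (pad at +y, needle and white scale board at -y). Board 85 x 8 mm at y -110, top 165 mm up. Yaw within 0.6 rad.
- tilt_plate (a joint): Tilt of the spring-backed plate, rad: 0 at rest (level), grows as the pad goes down, end stop at 0.36. The needle turns with it: its tip moves 130 mm x sin(tilt) to the stage's -x. The spring returns it to 0 by itself within a second. Pressing force at the pad: about 4 N to start, 10 N at 0.2 rad, 13 N at 0.3 rad.
- press_pad: Round dark rubber pad, 28 mm across, 6 mm high, on the plate's corner farthest from the needle. Origin: centre of its underside; its top is 65 mm above the bench at rest. At rest its centre is at x = -68, y = +76 mm of the stage; it sinks 68 mm x sin(tilt), about 0.52 mm per mm of needle travel.
- needle: Upright brass needle fixed to the tilting plate, 6 mm thick with an arrow-shaped head 9 mm wide, 130 mm long. Origin: its foot, on the hinge line at y = -86 mm of the stage.
- needle_tip (a point): The top end of the needle: 180 mm above the bench and at x = 0 of the stage at rest. Pressing the pad carries it towards the stage's -x.
- mark (a point): Nose of a black slider, 14 mm wide along the stage's x, on the top edge of the white scale board. The point is 7 mm beside the needle's path (y = -93 mm), 174 mm above the bench, 16 to 34 mm to the stage's -x of the tip's rest position, held by light friction. The tip is opposite it when both have the same x in the stage's frame, within half the slider's width.
- puck: Brass specimen puck, 32 mm across, 20 mm high, 50 to 100 g, standing loose on the tilting plate near the hinge line, 62 to 96 mm from the pad's centre. Origin: centre of its underside, z up.
- jar: Amber glass jar with a lid, 48 mm across, 70 mm high, loose on the bench on the pad's side of the stage. Origin: centre of its underside.
- screwdriver: Screwdriver 160 mm long, loose on the bench on the stage's +x side. Origin: middle of its underside, x axis towards the blade.
- stub_tray: White divided tray, 90 x 60 x 22 mm, loose on the bench beyond the scale board. Origin: centre of its underside.
Things that resemble listed ones, but are neither listed nor needed, are in the scene too. Several things have the shape of the puck; the one meant has the colours described above.

How it is judged:
By the outcome, as a careful person would: the job done as asked, in the order asked, and still so for the second after the job is handed in, with the robot touching nothing.
It also fails if it takes over 38 s, if anything falls off the work surface, if the arm or the gripper's body presses on something with over 40 N, if the wrist force passes 120 N, or if a joint passes its speed limit or range.

## Working session

There is one attempt and no reset: what is moved stays moved. The work goes in short steps, Python scripts to look and compute and a tool call to move; the robot and the scene stay as the last step left them, time stands still between calls to the robot, and variables do not carry over. Pictures are saved under pics/ and viewed, at most 10 in all, crops included, and the job is handed in when it is done.

Besides the shell and the picture viewer there is one more tool, called after "Call:" as name(argument=value, ...) on one line, values as JSON. step_arm: Moves the arm, as the interface text tells. Shift numbers are shares of 150 mm and turn numbers shares of 45 degrees, none past 1 either way. Its arguments: {"type":"object","properties":{"series":{"type":"array","items":{"type":"array","items":{"type":"array","items":{"type":"number","minimum":-1,"maximum":1}}}}},"required":["series"]}

```bash
mkdir -p pics; cat > h.py <<'E'
import numpy as np, cv2
from cell import ctrl
def cam(p):
    K=np.array([[p['fx'],0,p['cx']],[0,p['fy'],p['cy']],[0,0,1.]]);return K,np.array(p['dist'],float),np.array(p['R'],float),np.array(p['t'],float)
def proj(p,X):
    K,d,R,t=cam(p);return cv2.projectPoints(np.array(X,float).reshape(-1,1,3),cv2.Rodrigues(R)[0],t,K,d)[0][:,0]
def back(p,uv,z):
    K,d,R,t=cam(p);n=cv2.undistortPoints(np.array(uv,float).reshape(1,1,2),K,d)[0,0]
    r=R.T@np.array([n[0],n[1],1]);c=-R.T@t;return c+r*(z-c[2])/r[2]
E
python3 - <<'E'
from h import *
s=ctrl.read_state();print(s['clock'],s['eef_pos'],s['tool_rot'],s['force'],s['width'])
Z=dict(press_pad=62,puck=70,needle=115,mark=174,needle_tip=180,stage=30,jar=35,screwdriver=12,stub_tray=11)
ims=[]
for n in('scene','top'):
    p=ctrl.get_image(n);cv2.imwrite(f'pics/{n}0.png',p['img'][:,:,::-1])
    ims.append(p['img'])
    print(n,'cam pos',-np.array(p['R']).T@np.array(p['t']))
    for k in Z:
        for r in ctrl.recognise(p,k)[:4]:print(k,np.round(r['centre']),round(r['score'],2),np.round(back(p,r['centre'],Z[k])))
E
```

```text
0.0 [176.15721283 625.01514223 230.3801831 ] [-3.13966877e+00  2.38463875e-05  2.86684357e+00] [ 0.17076851 -0.91345488 -0.11940381] 85.3307221140938
scene cam pos [ 910.21501359 -460.47480498  868.47928073]
press_pad [246. 188.] 0.53 [504. 106.  62.]
puck [234. 226.] 0.75 [549.  -6.  70.]
puck [322. 238.] 0.66 [728.  69.  70.]
puck [297. 279.] 0.64 [732. -49.  70.]
puck [154. 225.] 0.52 [ 394. -101.   70.]
needle [204. 233.] 0.41 [527. -81. 115.]
mark [188. 213.] 0.49 [500. -89. 174.]
needle_tip [205. 227.] 0.54 [ 552. -101.  180.]
needle_tip [238. 214.] 0.27 [589. -42. 180.]
stage [229. 234.] 0.96 [533. -10.  30.]
stage [204. 230.] 0.43 [477. -30.  30.]
jar [302. 186.] 0.62 [606. 203.  35.]
screwdriver [278. 310.] 0.74 [ 721. -101.   12.]
stub_tray [154. 280.] 0.82 [ 457. -188.   11.]
stub_tray [277. 310.] 0.51 [ 719. -104.   11.]
top cam pos [ 474.1158388    41.2851167  1087.49352248]
press_pad [227. 204.] 0.45 [514.  98.  62.]
puck [260. 196.] 0.57 [537.   2.  70.]
puck [228. 142.] 0.46 [690.  95.  70.]
puck [266. 141.] 0.43 [693. -15.  70.]
needle [250. 202.] 0.32 [518.  32. 115.]
needle_tip [224. 205.] 0.58 [506.  97. 180.]
stage [259. 196.] 0.64 [538.   4.  30.]
jar [188. 176.] 0.51 [598. 213.  35.]
screwdriver [293. 138.] 0.6 [ 717. -102.   12.]
```

View pics/scene0.png

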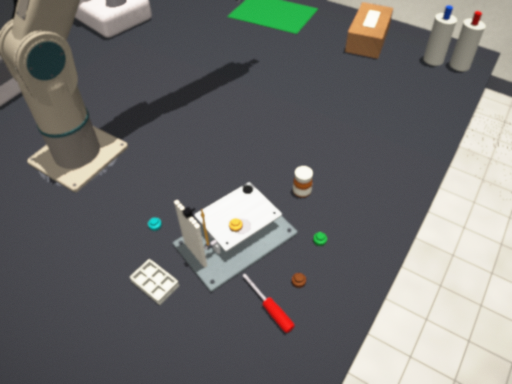

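View pics/top0.png

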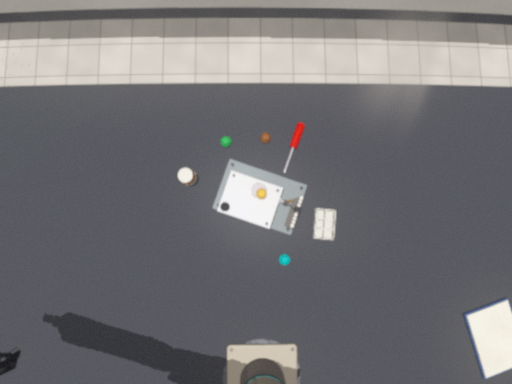

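The scene picture shows the stage at (235,235), its dark pad at (248,189), the needle at (205,225) and the slider at (189,211). The puck on the plate is at (236,225), the jar at (303,181), the screwdriver at (270,305) and the tray at (154,281). In the top view the pad is at (225,207) and the puck at (261,193).

Puck-shaped candidates in the scene picture are (236,225) gold, on the plate, (320,238) green, (299,280) brown and (154,223) cyan. Only the first is brass and stands on the plate. I'll enlarge both views to confirm it and fit the stage pose.

```bash
python3 - <<'E'
import cv2,numpy as np
a=cv2.imread('pics/scene0.png')[170:290,165:305];b=cv2.imread('pics/top0.png')[150:245,205:315]
a=cv2.resize(a,None,fx=5,fy=5,interpolation=cv2.INTER_CUBIC);b=cv2.resize(b,None,fx=6,fy=6,interpolation=cv2.INTER_CUBIC)
cv2.imwrite('pics/c1.png',a);cv2.imwrite('pics/c2.png',b)
E
```

```text
(no output)
```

View pics/c1.png

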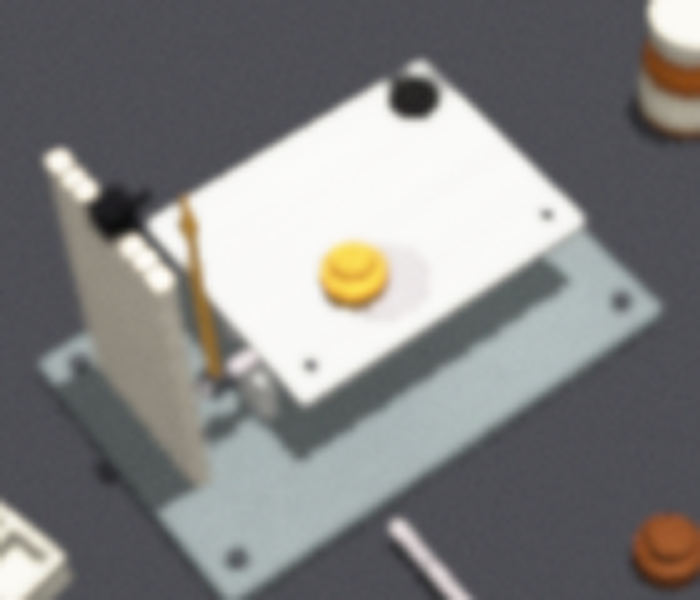

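View pics/c2.png

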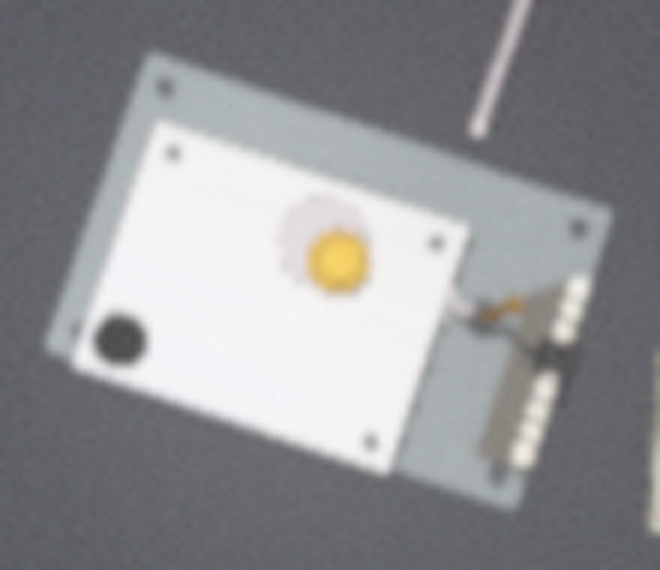

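The crops confirm it: the gold puck is on the plate at c1 (354,273), and the pad is on the far corner at c1 (414,95). The needle tip is at c1 (185,197) and the slider nose at about c1 (148,195). Next I fit the stage pose from these points.

```bash
cat > fit.py <<'E'
from h import *
from scipy.optimize import least_squares
o=lambda s,k,a:[(np.array(u)+.5)/k-.5+a for u in s]
L=np.array([[-87,95,59],[38,95,59],[38,-65,59],[-87,-65,59],[-68,76,65],[0,-86,180]],float)
S=np.array(o([(423,60),(585,218),(305,402),(150,215),(414,95),(185,197)],5,np.array([165,170])))
T=np.array(o([(75,368),(155,122),(467,225),(388,473),(120,340),(520,300)],6,np.array([205,150])))
def W(q,X):
    c,s=np.cos(q[2]),np.sin(q[2]);return np.asarray(X)@np.array([[c,s,0],[-s,c,0],[0,0,1]])+[q[0],q[1],0]
if __name__=='__main__':
    ps,pt=ctrl.get_image('scene'),ctrl.get_image('top')
    f=lambda q:np.r_[proj(ps,W(q,L))-S,proj(pt,W(q,L))-T].ravel()
    r=least_squares(f,[530,10,-.3],loss='soft_l1');q=r.x
    print(q);print(np.round(f(q).reshape(-1,2),1).tolist())
    print('pad',W(q,[-68,76,65]))
    loc=lambda P:W([0,0,-q[2]],P-np.r_[q[:2],0])
    for p,uvs in((ps,o([(148,195),(115,208),(185,197)],5,np.array([165,170]))),(pt,o([(508,338),(550,356),(520,300)],6,np.array([205,150])))):
        for uv,z in zip(uvs,(174,174,180)):print(np.round(loc(back(p,uv,z)),1))
    for p,uv in((ps,o([(354,273)],5,np.array([165,170]))[0]),(pt,o([(338,262)],6,np.array([205,150]))[0])):print('puck',loc(back(p,uv,70)))
    for x in(-16,-20,-24,-28,-32):print(x,proj(ps,W(q,[[x,-93,174]]))[0],proj(pt,W(q,[[x,-93,174]]))[0], 'crop',(proj(ps,W(q,[[x,-93,174]]))[0]-[165,170])*5,(proj(pt,W(q,[[x,-93,174]]))[0]-[205,150])*6)
E
python3 fit.py
```

```text
[ 5.47903270e+02  1.05439677e+01 -3.32719434e-01]
[[-0.7, -0.3], [-0.0, -0.2], [-0.6, -0.2], [-1.2, 1.3], [-0.5, -0.6], [-0.5, 0.2], [-1.2, -1.0], [-0.3, -1.1], [0.3, -0.4], [-0.3, -0.4], [-0.4, -0.6], [-0.6, -0.2]]
pad [508.45525458 104.58573562  65.        ]
[-14.3 -93.8 174. ]
[ -17.  -107.7  174. ]
[  0.2 -84.8 180. ]
[-16.5 -88.5 174. ]
[ -18.  -107.9  174. ]
[ -0.  -87.7 180. ]
puck [  3.91977056 -11.11456656  70.        ]
puck [ -1.06776687 -11.43496972  70.        ]
-16 [194.05203484 207.88074151] [290.97604373 206.30912261] crop [145.2601742  189.40370757] [515.85626235 337.85473565]
-20 [192.96548972 206.65450841] [290.48460169 207.79622427] crop [139.82744859 183.27254206] [512.90761016 346.77734561]
-24 [191.88424874 205.43402484] [289.99273088 209.2842948 ] crop [134.42124369 177.17012419] [509.95638529 355.70576882]
-28 [190.80828206 204.21926035] [289.50043429 210.77332444] crop [129.0414103  171.09630173] [507.00260573 364.63994666]
-32 [189.73755997 203.01018459] [289.00771493 212.26330337] crop [123.68779987 165.05092296] [504.04628957 373.5798202 ]
```

The stage fits to about 1 px, with the mark at stage x ≈ -16.5. The pad is at (508.5, 104.6), and the tip target needs about 9 mm of sink. I'll move above the pad with the fingers shut.

Call:
step_arm(series=[[[0,0,0,-0.19,-0.17,0,1],[0,0,0,-0.19,-0.17,0,1],[0,0,0,-0.19,-0.17,0,1],[0,0,0,-0.19,-0.17,0,1],[0,0,0,-0.19,-0.17,0,1],[0,0,0,-0.19,-0.17,0,1],[0,0,0,-0.19,-0.17,0,1],[0,0,0,-0.19,-0.17,0,1],[0,0,0,-0.19,-0.17,0,1],[0,0,0,-0.19,-0.17,0,1],[0,0,0,-0.19,-0.17,0,1],[0,0,0,-0.19,-0.17,0,1]]])

```text
clock: 2.3
eef_pos: [423.3, 237.0, 231.6]
tool_rot: [3.141, 0.0, 2.867]
force: [1.7, 0.2, -0.9]
width: -0.3
gripper_force: 0.0
```

Call:
step_arm(series=[[[0,0,0,-0.19,-0.17,0,1],[0,0,0,-0.19,-0.17,0,1],[0,0,0,-0.19,-0.17,0,1],[0,0,0,-0.19,-0.17,0,1],[0,0,0,0,0,0.3,1],[0,0,0,0,0,0.3,1],[0,0,0,0,0,0,1],[0,0,0,0,0,0,1],[0,0,0,0,0,0,1]]])

```text
clock: 3.2
eef_pos: [506.1, 109.8, 143.4]
tool_rot: [3.14, 0.003, 2.867]
force: [0.1, -0.4, 1.1]
width: 0.0
gripper_force: 0.0
```

```bash
cat > st.py <<'E'
from h import *
s=ctrl.read_state();e=np.array(s['eef_pos']);print(s['clock'],e,s['tool_rot'],s['force'],s['width'])
y=s['tool_rot'][2];d=np.array([508.5,104.6])-e[:2]
print('tool x,y shares',(np.cos(y)*d[0]+np.sin(y)*d[1])/150,(np.sin(y)*d[0]-np.cos(y)*d[1])/150)
E
python3 st.py
```

```text
3.2 [506.09116656 109.82153101 143.37100689] [3.13963852 0.00323718 2.86722903] [ 0.13974177 -0.37245531  1.14901514] 0.013606281593985057
tool x,y shares -0.024889535019680546 -0.029157322855301183
```

Call:
step_arm(series=[[[0,0,0,-0.025,-0.029,0.15,1],[0,0,0,0,0,0.15,1],[0,0,0,0,0,0.15,1],[0,0,0,0,0,0,1],[0,0,0,0,0,0,1],[0,0,0,0,0,0,1]]])

```text
clock: 3.8
eef_pos: [508.4, 104.5, 75.7]
tool_rot: [3.14, 0.003, 2.867]
force: [1.0, -0.9, 0.6]
width: 0.2
gripper_force: 0.0
```

```bash
cat > look.py <<'E'
import sys
from h import *
p=ctrl.get_image('scene');n=sys.argv[1]
a=p['img'][170:290,165:305,::-1];cv2.imwrite(f'pics/{n}.png',cv2.resize(a,None,fx=5,fy=5,interpolation=cv2.INTER_CUBIC))
E
python3 look.py c3; python3 st.py
```

```text
3.85 [508.28688534 104.42917689  75.59291637] [3.13992522e+00 2.92351729e-03 2.86700995e+00] [-0.47397164  0.34797549  1.17662646] 0.24864522002298656
tool x,y shares -0.0010587544827382054 0.0014813922839296211
```

View pics/c3.png

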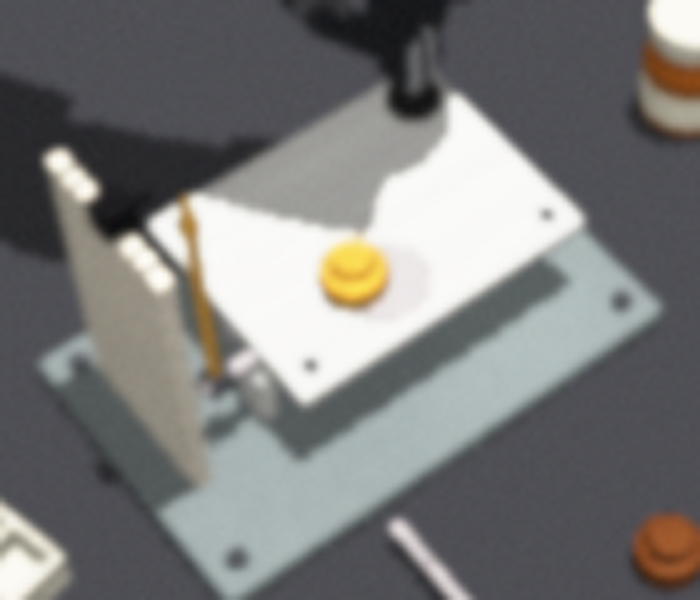

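The shut fingertips are right above the pad at c3 (415,90), and the needle, puck and slider have not moved. Now I press gently, partway.

Call:
step_arm(series=[[[0,0,0,0,0,0.026,1],[0,0,0,0,0,0.026,1],[0,0,0,0,0,0.013,1],[0,0,0,0,0,0.013,1],[0,0,0,0,0,0.013,1],[0,0,0,0,0,0.013,1],[0,0,0,0,0,0,1],[0,0,0,0,0,0,1]]])

```text
clock: 4.65
eef_pos: [506.0, 104.4, 58.3]
tool_rot: [-3.141, -0.002, 2.867]
force: [-2.8, 0.6, 6.5]
width: 0.1
gripper_force: 3.4
```

```bash
python3 look.py c4; python3 st.py
```

```text
4.7 [506.00679383 104.42423685  58.30246954] [-3.14144219e+00 -1.80716354e-03  2.86726094e+00] [-2.2093643   1.10153392  6.98926822] 0.3465480038787793
tool x,y shares -0.015682409721439212 0.005630730155784887
```

View pics/c4.png

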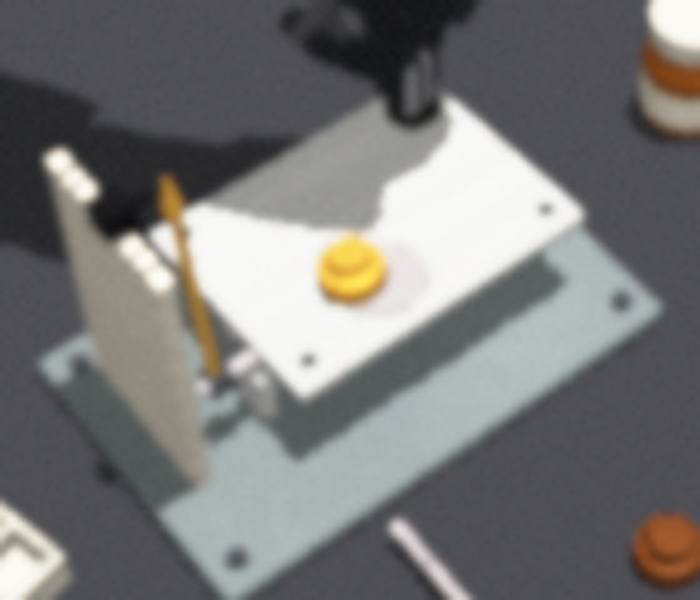

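The tip has moved to c4 (165,177), about 13.5 mm of travel, and the puck is still in place. I press another 1.5 mm and hold there.

Call:
step_arm(series=[[[0,0,0,0,0,0.011,1],[0,0,0,0,0,0,1],[0,0,0,0,0,0,1],[0,0,0,0,0,0,1]]])

```text
clock: 5.1
eef_pos: [505.8, 104.5, 56.7]
tool_rot: [-3.141, -0.002, 2.867]
force: [-3.6, 0.9, 7.8]
width: -0.3
gripper_force: 3.8
```

```bash
python3 look.py c5; python3 st.py
```

```text
5.15 [505.82105637 104.47716132  56.71029503] [-3.14139586e+00 -2.09242250e-03  2.86734836e+00] [-1.95830394  0.91856062  6.55188011] 0.08843817093555595
tool x,y shares -0.016970431608749167 0.005625056794943066
```

View pics/c5.png

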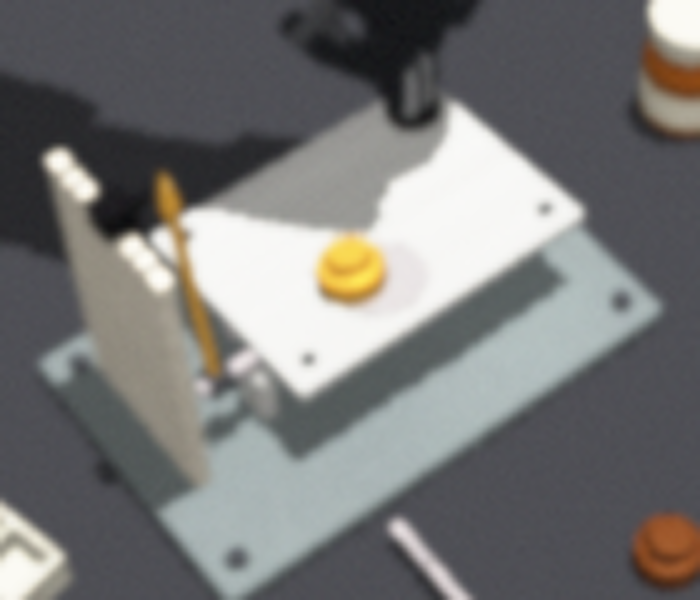

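The tip is now at c5 (161,173), about 16–17 mm of travel and opposite the nose at about 16.5 mm. I hold a second, then release gently and lift clear.

Call:
step_arm(series=[[[0,0,0,0,0,0,1],[0,0,0,0,0,0,1],[0,0,0,0,0,0,1],[0,0,0,0,0,0,1],[0,0,0,0,0,0,1],[0,0,0,0,0,0,1],[0,0,0,0,0,0,1],[0,0,0,0,0,0,1],[0,0,0,0,0,0,1],[0,0,0,0,0,0,1]]])

```text
clock: 6.15
eef_pos: [505.8, 104.5, 56.7]
tool_rot: [-3.141, -0.002, 2.867]
force: [-2.4, 1.4, 8.4]
width: -0.1
gripper_force: 3.8
```

Call:
step_arm(series=[[[0,0,0,0,0,-0.02,1],[0,0,0,0,0,-0.02,1],[0,0,0,0,0,-0.02,1],[0,0,0,0,0,-0.02,1],[0,0,0,0,0,-0.04,1],[0,0,0,0,0,-0.15,1],[0,0,0,0,0,-0.2,1],[0,0,0,0,0,-0.2,1],[0,0,0,0,0,0,1],[0,0,0,0,0,0,1],[0,0,0,0,0,0,1],[0,0,0,0,0,0,1]]])

```text
clock: 7.35
eef_pos: [506.2, 103.8, 156.0]
tool_rot: [-3.14, -0.002, 2.867]
force: [0.5, -0.1, -0.9]
width: 0.2
gripper_force: 0.0
```

```bash
python3 look.py c6; python3 st.py
```

```text
7.4 [506.26084834 103.79141736 156.05054544] [-3.14050819e+00 -1.87429559e-03  2.86667846e+00] [0.25833308 0.30393624 0.90885213] 0.14412193005859314
tool x,y shares -0.012903778533824172 0.009240460029599868
```

View pics/c6.png

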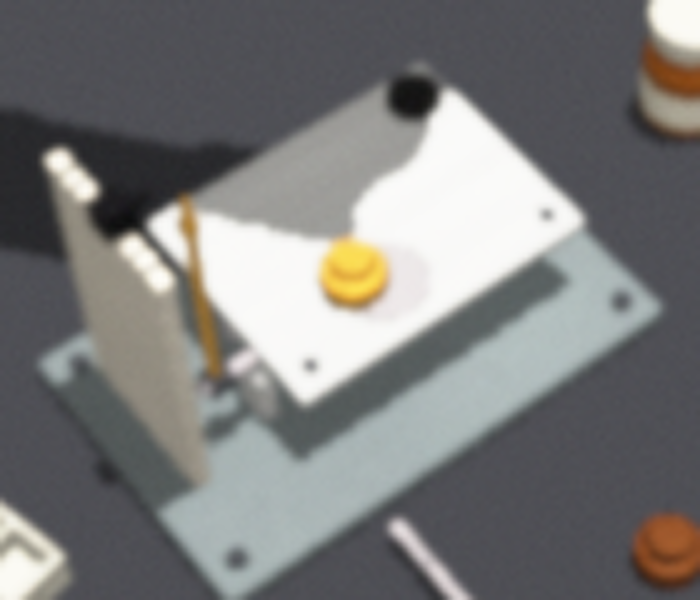

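The needle is back at rest at c6 (185,197), the puck is at (354,272) as before, and the slider is unmoved. The gripper is clear of everything.

```bash
python3 -c "from cell import ctrl;print(ctrl.finish_job())"
```

```text
the job is handed in; nothing more can be done
None
```

I pressed the pad until the needle tip stood opposite the mark (about 16–17 mm of travel, by camera), held it for over a second and released it; the needle sprang fully back, the puck and sliding mark stayed in place, and the job is handed in.

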